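# Clamp the door of the bubble-removal chamber with its draw latch

### The arm

A 6-joint arm with a two-finger parallel gripper is mounted at the origin on the work surface. World frame = base frame: x ahead of the robot, y to its left, z up, the work surface at z = 0. Lengths are in m, angles in degrees, forces in N, time in s.
With the tool pointing down it reaches from about 0.3 to 0.775 m from the base axis. Payload 14.6 kg.
Tool frame: the origin (TCP) lies midway between the tips of the shut fingers; the grasp point (between the pads) lies 19 mm behind it; y points along the fingers, z is the direction in which the jaws open and shut, and the axes are right-handed (so a half turn about y gives the same grasp; the last joint's range is limited). The gripper opens to 94 mm and grips with 3 to 60 N. Pads are 16 mm wide; open, the fingers measure 119 mm over their backs; the gripper's body (75 mm by 177 mm) begins 78 mm behind the grasp point.
Start: joints at [67.288, 17.183, 87.147, -0, 75.671, -3.816], TCP at [0.178, 0.52, 0.205] pointing down, gripper open.
Joint ranges: [-173.82, 173.82], [-45.26, 126.66], [13.44, 144.39], [-59.66, 239.66], [0, 175.72], [-146.38, 146.38]. Speed limits (degrees/s): [127.2, 127.2, 147.25, 180, 180, 180].

### API

Orientations are given as a 3x3 rotation matrix whose columns are the frame's x, y, z axes.
In Python, from bench import monitor, eyes, job gives the robot as it stands.
- The arm moves only by the tool servo_tool, never from a script. Its argument "plan" is a list of rows, each an object with "grip": the finger opening in mm, from 0 to 94; "delta_pos": the shift along the tool's x, y, z in mm, a list of three; "twist": the turn, a rotation vector about the tool's x, y, z in degrees, a list of three. In form: [{"grip": grip, "delta_pos": [x, y, z], "twist": [wx, wy, wz]}, ...]. A call has exactly 8 rows; each row shifts and turns the commanded pose from where the row before left it, along the tool's axes as they then stand; what a row does not reach is not made up. A row lasts 1/10 s, in which the tool goes at most 50 mm and 8.59 degrees, less where a joint would pass 70% of its speed; a pose out of reach is approached as far as the arm can. A call with a gripper value outside its range is refused whole. The fingers move at their own pace and stop on an object; the grip force is fixed at half the most. Time passes only in rows, so rows that do not move let the fingers close, or fill a call up. It gives the time, the measured TCP pose, the force and the opening at its end, in the units of the state.
- monitor.state(): the state, without advancing time (a new reading comes with each control period).
- eyes.camera(name): name is "side" or "top" or "wrist"; returns (picture, depth): 480x640x3 uint8, blue, green, red; 480x640 float32, m along the optical axis (not along the pixel's ray), 0 where there is no reading.
- eyes.get_calibration(name): a dict with "fx", "fy", "cx", "cy" (pixels), "world_from_camera" (4x4, takes a point from camera to world coordinates); the wrist camera has in their place "hand_eye" (4x4, takes a point from camera to tool coordinates, whose origin is the TCP and whose axes are the tool frame's). Camera axes: x right, y up, looking along -z (the intrinsics and any distortion apply to the point x, -y, -z); pixel columns grow to the right and rows downward; lengths in m; the calibration is good to about 2 mm. The wrist camera is an equidistant fisheye: a pixel r from the principal point sees the ray r / f radians off the axis. A picture is of the moment at which its call begins: read the wrist's pose just before it. get_calibration takes no time and is no camera call.
- job.close_job(): hands the job in, once; it reports no verdict.
The state is a dict: "clock": time; "joints": joint angles; "qd": joint speeds; "joint_efforts": joint torques, N m; "tool_pos": TCP position; "tcp_rot": TCP orientation; "wrist_force": force on the tool from outside, world axes, zero at the start; "moment": the same for the moment, N m; "finger_gap": opening from 0.0 (shut) to 1.0 (fully open).
Only numpy, scipy, OpenCV 4.12 (cv2) and the standard library are available. Lean on these libraries where they do the work, as an engineer would, in place of code of your own. Each camera call takes 0.05 s, during which the arm holds its last target.

### The job

Clamp the door of the small white bubble-removal chamber shut: hook the latch's wire loop under the keeper hooks on top of the teal door, then swing the red-gripped lever over and press it flat past centre so that the door is drawn tight on its gasket and stays so. Leave the things lying around and on the chamber where they are.

Things in the scene. Friction and masses are not known exactly. Their poses are not given: they have to be found in the camera images.
- chamber: White box 220 deep (x), 300 wide (y), 120 mm high, fixed; origin under its centre. Its -x side faces the robot and carries the teal door, 48 mm thick, its top level with the chamber's, outer face at chamber x = -166 mm. The draw latch lies on top at chamber y = -70 mm and works in the chamber's x-z plane. A gauge stands on top at chamber (60, 100) mm.
- lever_pivot (a point): Axis of the lever's hinge (along chamber y), 18 mm above the chamber's top; axes as the chamber's. The lever: a steel flat 24 mm wide, 8 mm thick, from here to its red T-grip. The loop's pin is on the lever: at lever angle t it lies at chamber x = +22*cos(t-0.28), z = +22*sin(t-0.28) mm from this point.
- lever_grip (a point): Centre of the lever's red round T-grip (28 mm thick, 60 mm across along chamber y), 150 mm from the pivot. While the loop is hooked the lever must lean out over the keeper (about 2.15 to 2.5 rad), so a gripper coming straight down on the yellow tab meets this grip: come in tilted 30 to 45 degrees, with the hand leaning to the door side (chamber -x) of the tab.
- lever (a joint): Lever angle, rad: 0 = flat, pointing to chamber +x (closed, its stop), pi/2 = upright, up to 2.6 = leaning out over the door. Stiff hinge (0.1 N m): stays where it is left. The last 1 rad pulls on the gasket and takes up to about 7 N at the press point; dead centre is at about 0.45 rad, below that it snaps flat.
- loop (a joint): Angle of the loop on the lever, rad. The loop's elevation above level, seen from its pin towards chamber -x, is (loop - lever). Stiff (0.025 N m): it stays where left, so as the lever swings over, the loop tips up with it unless its bar is already under the keeper's lips. Pulling the loop along also swings the lever (5 to 10 N).
- loop_bar (a point): Centre of the loop's dark steel cross bar: 8 mm thick, 62 mm long along chamber y, 85 mm from the loop's pin.
- loop_tab (a point): Centre of the grip of the yellow finger tab on the loop: an upright plate 12 mm thick (along chamber y), 22 mm long, reaching 21 mm above and 39 mm below this point. With the loop level this point lies 30 mm beyond the bar (chamber -x) and 36 mm above it. Held across its thickness, it can turn in the fingers about chamber y. Axes: the loop's.
- keeper_seat (a point): Where the bar's centre belongs, 6 mm above the keeper's plate and 13 mm above the door's top; axes as the chamber's. The keeper is two hooks (12 mm wide, at y +-18 mm) open to -x: posts behind the bar, lips reaching 12 mm to -x of here, undersides 10, tops 16 mm above here. Bring the bar down clear of the lips, 16 to 25 mm to -x of here, then draw it in under them to the posts.
- lever_press (a point): Point on the lever's outer face (on top when the lever is flat), 100 mm from the pivot: a good place to push. The point's z axis is the face's outward normal.
- door (a joint): How far the door is drawn in, rad: 0 = resting on the relaxed gasket, about 0.02 with the latch closed. It hinges 220 mm from the latch, so 0.01 rad is 2.2 mm at the keeper; the gasket gives about 25 N/mm there.
- phone_deck: Black phone 150x72x9 mm lying on the chamber's top at chamber y about +78 mm; leave it. Origin at the centre of its underside.
- phone_table: Blue phone 150x72x9 mm on the table; leave it. Origin at the centre of its underside.
- solvent: White solvent bottle, 60 mm across, 150 mm tall; leave it. Origin at the centre of its underside.
- tape_roll: Yellow tape roll, 90 mm across, 20 mm high; leave it. Origin at the centre of its underside.
- screwdriver: Red-handled screwdriver, 160 mm; leave it. Origin at the centre of its underside.
- flux_jar: Amber flux jar with green lid, 52 mm across, 50 mm tall, standing beside the chamber; leave it. Origin at the centre of its underside.
- parts_tray: Green parts tray 120x90x30 mm; leave it. Origin at the centre of its underside.

How it is judged:
By the outcome, as a careful person would: the job done as asked, in the order asked, and still so for the second after the job is handed in, with the robot touching nothing.
It also fails if it takes over 50 s, if anything falls off the work surface, if the arm or the gripper's body presses on something with over 40 N, if the wrist force passes 120 N, or if a joint passes its speed limit or range.

## Working session

There is one attempt and no reset: what is moved stays moved. The work goes in short steps, Python scripts to look and compute and a tool call to move; the robot and the scene stay as the last step left them, time stands still between calls to the robot, and variables do not carry over. Pictures are saved under pics/ and viewed, and the job is handed in when it is done.

Besides the shell and the picture viewer there is one more tool, called after "Request:" in YAML: its name, and indented under it one key for each argument. servo_tool: Moves the arm, as the interface text tells. Its arguments: {"type":"object","properties":{"plan":{"type":"array","items":{"type":"object","properties":{"grip":{"type":"number"},"delta_pos":{"type":"array","items":{"type":"number"}},"twist":{"type":"array","items":{"type":"number"}}}}}},"required":["plan"]}

```bash
ls; mkdir -p pics
python3 - <<'E'
from bench import monitor, eyes, job
import cv2,numpy as np
np.set_printoptions(precision=4,suppress=True)
s=monitor.state()
print(s)
for n in ["side","top","wrist"]:
    p,d=eyes.camera(n); cv2.imwrite(f"pics/{n}0.png",p); np.save(f"pics/{n}0.npy",d)
    print(n,eyes.get_calibration(n))
print(monitor.state()['clock'])
E
```

```text
pics
{'clock': 0.0, 'joints': array([67.2869, 17.2154, 87.1813, -0.0008, 75.671 , -3.8152]), 'qd': array([ 0.1351, -0.062 , -0.0523,  0.0164,  0.0168, -0.0066]), 'joint_efforts': array([ -0.0013, -53.1809, -35.2733,   0.0708,   0.0244,  -0.0001]), 'tool_pos': array([0.178 , 0.5201, 0.2049]), 'tcp_rot': array([[ 0.9461, -0.0004,  0.3239],
       [-0.3239, -0.0011,  0.9461],
       [-0.0001, -1.    , -0.0012]]), 'wrist_force': array([-0.4737, -0.7751,  0.2818]), 'moment': array([-0.0042, -0.0986,  0.0014]), 'finger_gap': 1.001792705406001}
side {'fx': 542.237725655058, 'fy': 542.237725655058, 'cx': 315.2332517644398, 'cy': 243.4809003182996, 'world_from_camera': array([[ 0.8943,  0.3292, -0.3032,  0.1391],
       [-0.4473,  0.6335, -0.6314, -0.8857],
       [-0.0158,  0.7003,  0.7137,  1.152 ],
       [ 0.    ,  0.    ,  0.    ,  1.    ]])}
top {'fx': 622.5671534822151, 'fy': 622.5671534822151, 'cx': 325.5163845523253, 'cy': 245.2703210397398, 'world_from_camera': array([[ 0.024 ,  0.9932, -0.1137,  0.3878],
       [-0.9997,  0.0228, -0.0122, -0.0095],
       [-0.0095,  0.114 ,  0.9934,  1.6193],
       [ 0.    ,  0.    ,  0.    ,  1.    ]])}
wrist {'fx': 371.64829954431775, 'fy': 371.64829954431775, 'cx': 320.7724898038682, 'cy': 242.02566005377278, 'hand_eye': array([[ 0.0004, -0.9668, -0.2555, -0.0734],
       [-0.0006,  0.2555, -0.9668, -0.1791],
       [ 1.    ,  0.0006, -0.0005, -0.0009],
       [ 0.    ,  0.    ,  0.    ,  1.    ]])}
0.15
```

View pics/side0.png

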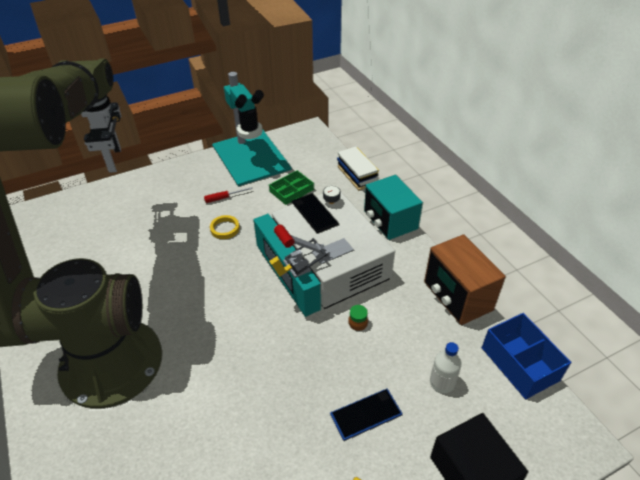

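View pics/top0.png

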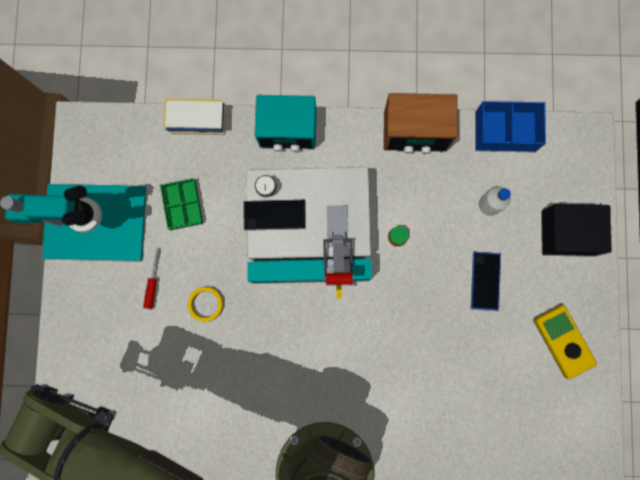

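View pics/wrist0.png

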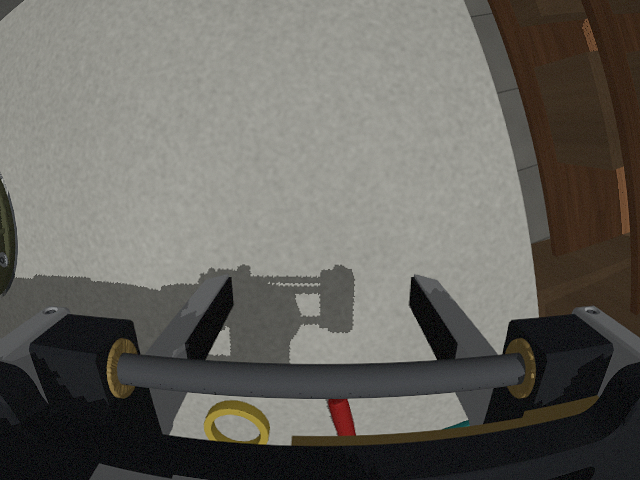

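```bash
cat > h.py <<'E'
import numpy as np,cv2
np.set_printoptions(precision=4,suppress=True)
from bench import monitor,eyes,job
def back(n,u,v,d,cal,T=None):
    z=d
    u=np.asarray(u,float);v=np.asarray(v,float)
    x=(u-cal['cx'])/cal['fx']*z; y=-(v-cal['cy'])/cal['fy']*z
    P=np.stack([x,y,-z],-1); W=cal['world_from_camera']
    return P@W[:3,:3].T+W[:3,3]
E
python3 - <<'E'
from h import *
for n,(x0,y0,w,h) in {"side":(230,190,180,135),"top":(230,150,170,160)}.items():
    p=cv2.imread(f"pics/{n}0.png")[y0:y0+h,x0:x0+w]
    cv2.imwrite(f"pics/{n}0c.png",cv2.resize(p,None,fx=4,fy=4,interpolation=cv2.INTER_CUBIC)[:600,:800])
    full=cv2.imread(f"pics/{n}0.png"); d=np.load(f"pics/{n}0.npy"); cal=eyes.get_calibration(n)
    hsv=cv2.cvtColor(full,cv2.COLOR_BGR2HSV)
    H,S,V=[hsv[...,i].astype(int) for i in range(3)]
    box=np.zeros(d.shape,bool); box[y0:y0+h,x0:x0+w]=1
    ms={'teal':(H>82)&(H<98)&(S>120),'yellow':(H>20)&(H<33)&(S>150),'red':((H<6)|(H>174))&(S>150)}
    for k,m in ms.items():
        m=m&box&(d>0); v,u=np.nonzero(m); P=back(n,u,v,d[m],cal)
        print(n,k,m.sum(),'min',np.percentile(P,3,axis=0),'max',np.percentile(P,97,axis=0),'med',np.median(P,axis=0), 'px',np.mean(u),np.mean(v))
E
```

```text
side teal 3287 min [ 0.4682 -0.103   0.0169] max [0.8978 0.1788 0.1212] med [0.5109 0.0484 0.1056] px 332.92150897474903 242.79434134469122
side yellow 297 min [ 0.4158 -0.0333  0.0048] max [0.4788 0.3357 0.176 ] med [ 0.4442 -0.0254  0.129 ] px 263.5892255892256 252.17845117845118
side red 221 min [ 0.4574 -0.0554  0.2404] max [ 0.4787 -0.      0.2588] med [ 0.4668 -0.0339  0.2535] px 283.7556561085973 235.5837104072398
top teal 2064 min [ 0.4719 -0.095   0.108 ] max [0.5255 0.1883 0.1266] med [0.4983 0.0811 0.1198] px 300.61676356589146 269.8546511627907
top yellow 53 min [ 0.4335 -0.1615  0.0248] max [ 0.5876 -0.0208  0.181 ] med [ 0.4472 -0.0255  0.1735] px 343.54716981132077 286.6981132075472
top red 282 min [ 0.4614 -0.0504  0.2498] max [0.4838 0.0035 0.262 ] med [ 0.4721 -0.024   0.2562] px 338.9751773049645 278.14539007092196
```

View pics/side0c.png

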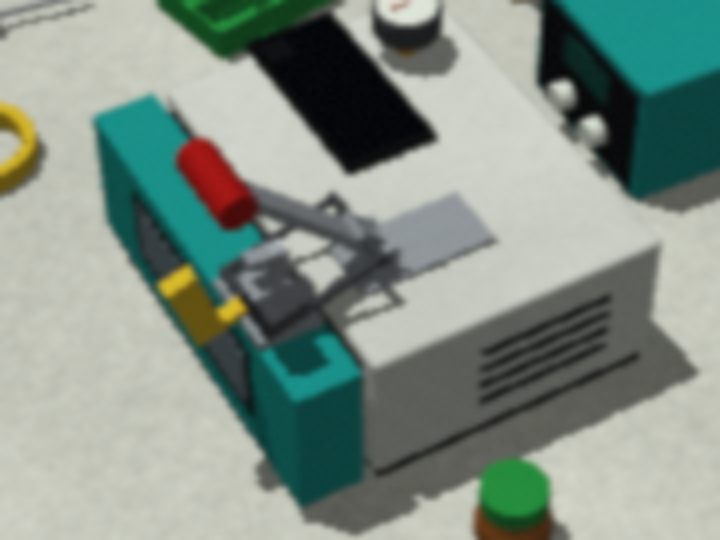

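View pics/top0c.png

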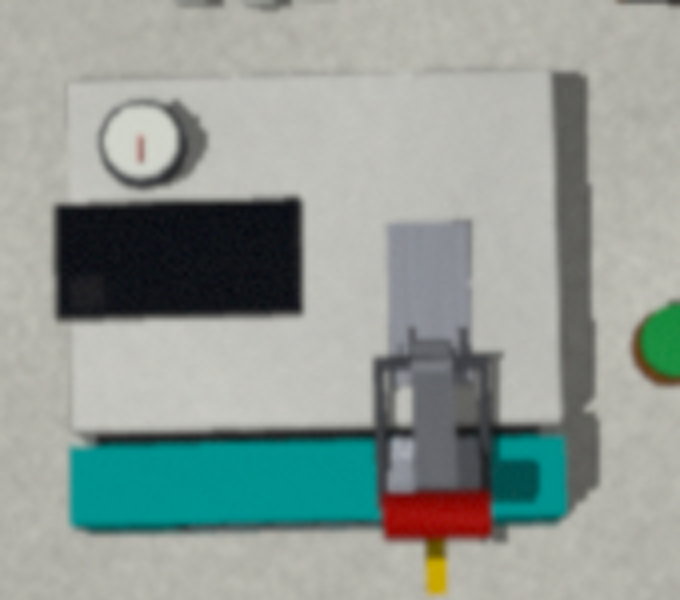

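Request:
servo_tool:
  plan:
    - {"grip": 94,"delta_pos": [0,-25,0],"twist": [0,-6.3,0]}
    - {"grip": 94,"delta_pos": [0,-25,0],"twist": [0,-6.3,0]}
    - {"grip": 94,"delta_pos": [0,-25,0],"twist": [0,-6.3,0]}
    - {"grip": 94,"delta_pos": [16,0,-47],"twist": [0,0,0]}
    - {"grip": 94,"delta_pos": [16,0,-47],"twist": [0,0,0]}
    - {"grip": 94,"delta_pos": [16,0,-47],"twist": [0,0,0]}
    - {"grip": 94,"delta_pos": [16,0,-47],"twist": [0,0,0]}
    - {"grip": 94,"delta_pos": [16,0,-47],"twist": [0,0,0]}

```text
clock: 0.95
tool_pos: [0.2581, 0.2835, 0.2803]
tcp_rot: [[1.0, 0.0, -0.001], [0.001, -0.0, 1.0], [0.0, -1.0, -0.0]]
wrist_force: [1.6, 0.7, 0.7]
finger_gap: 1.0
```

Request:
servo_tool:
  plan:
    - {"grip": 94,"delta_pos": [16,0,-47],"twist": [0,0,0]}
    - {"grip": 94,"delta_pos": [16,0,-47],"twist": [0,0,0]}
    - {"grip": 94,"delta_pos": [16,0,-47],"twist": [0,0,0]}
    - {"grip": 94,"delta_pos": [16,0,-47],"twist": [0,0,0]}
    - {"grip": 94,"delta_pos": [16,0,-47],"twist": [0,0,-7]}
    - {"grip": 94,"delta_pos": [16,0,-47],"twist": [0,0,-7]}
    - {"grip": 94,"delta_pos": [0,0,-20],"twist": [0,0,-7]}
    - {"grip": 94,"delta_pos": [0,0,0],"twist": [0,0,-7]}

```text
clock: 1.75
tool_pos: [0.3538, -0.0173, 0.2825]
tcp_rot: [[0.882, 0.47, 0.004], [-0.003, -0.002, 1.0], [0.47, -0.882, -0.001]]
wrist_force: [0.1, 1.2, 0.0]
finger_gap: 0.999
```

```bash
cat >> h.py <<'E'
def wrist_shot(tag):
    s=monitor.state(); p,d=eyes.camera('wrist'); cal=eyes.get_calibration('wrist')
    cv2.imwrite(f"pics/{tag}.png",p); T=np.eye(4); T[:3,:3]=s['tcp_rot'];T[:3,3]=s['tool_pos']
    W=T@cal['hand_eye']; np.savez(f"pics/{tag}.npz",d=d,W=W)
    return p,d,W,cal
def wload(tag):
    z=np.load(f"pics/{tag}.npz"); return cv2.imread(f"pics/{tag}.png"),z['d'],z['W'],eyes.get_calibration('wrist')
def wray(u,v,cal):
    x=np.asarray(u,float)-cal['cx'];y=np.asarray(v,float)-cal['cy'];r=np.hypot(x,y);th=r/cal['fx']
    k=np.where(r>1e-9,np.sin(th)/np.maximum(r,1e-9),1/cal['fx'])
    return np.stack([x*k,-y*k,-np.cos(th)],-1)
def wback(u,v,d,W,cal):
    R=wray(u,v,cal); P=R*(np.asarray(d)/-R[...,2])[...,None]
    return P@W[:3,:3].T+W[:3,3]
def wplane(u,v,W,cal,axis,val):
    r=wray(u,v,cal)@W[:3,:3].T; t=(val-W[axis,3])/r[...,axis]
    return W[:3,3]+r*t[...,None]
E
python3 - <<'E'
from h import *
p,d,W,cal=wrist_shot('w1')
print(W, monitor.state()['tool_pos'])
cv2.imwrite('pics/w1c.png',cv2.resize(p[100:400,170:470],None,fx=2,fy=2,interpolation=cv2.INTER_CUBIC))
E
```

```text
[[ 0.0042 -0.7328 -0.6804  0.2044]
 [ 1.      0.0029  0.003  -0.0176]
 [-0.0002 -0.6804  0.7328  0.4057]
 [ 0.      0.      0.      1.    ]] [ 0.3527 -0.0161  0.2815]
```

View pics/w1.png

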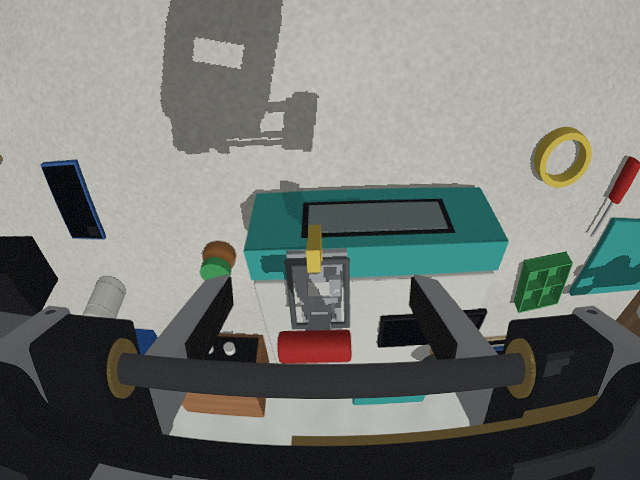

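View pics/w1c.png

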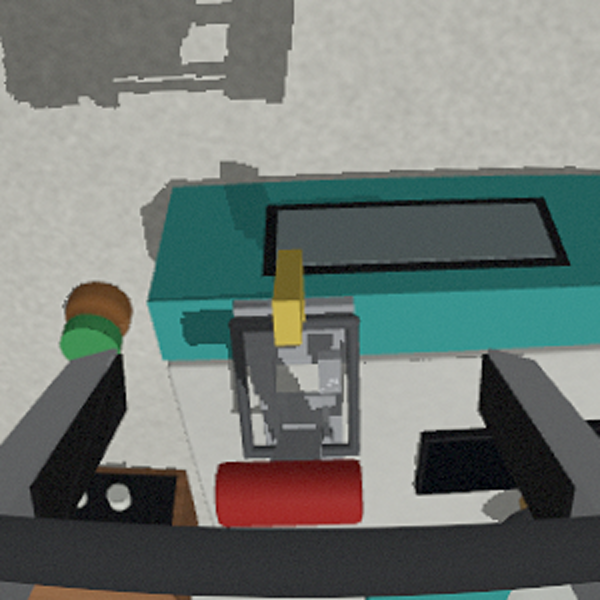

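Run:
```python
from h import *
p,d,W,cal=wload('w1')
hsv=cv2.cvtColor(p,cv2.COLOR_BGR2HSV)
H,S,V=[hsv[...,i].astype(int) for i in range(3)]
v,u=np.mgrid[0:480,0:640]
P=wback(u,v,d,W,cal)
for k,m in {'yellow':(H>20)&(H<33)&(S>120)&(u>290)&(u<340)&(v>210)&(v<280),'red':((H<6)|(H>174))&(S>150)&(u>270)&(u<360)&(v>320)&(v<370),'teal':(H>82)&(H<98)&(S>120)&(u<520)&(v>180)&(v<280)}.items():
    m=m&(d>0);Q=P[m];print(k,m.sum(),np.percentile(Q,2,axis=0),np.percentile(Q,98,axis=0),Q.mean(0),u[m].min(),u[m].max(),v[m].min(),v[m].max())
for c in [291,297,304,312,318,326,334,338,345]:
    print('col',c)
    print(' '.join(f"{r}:({P[r,c,0]*1e3:.0f},{P[r,c,1]*1e3:.0f},{P[r,c,2]*1e3:.0f})" for r in range(222,332,3)))
q=p[215:335,270:370]; cv2.imwrite('pics/w1d.png',cv2.resize(q,None,fx=5,fy=5,interpolation=cv2.INTER_NEAREST))
```

```text
yellow 668 [ 0.4305 -0.0313  0.1178] [ 0.4824 -0.0186  0.1787] [ 0.4424 -0.025   0.1579] 306 337 225 272
red 2248 [ 0.4575 -0.0522  0.237 ] [0.4738 0.0037 0.2583] [ 0.4628 -0.0242  0.2502] 278 350 330 363
teal 14289 [ 0.4689 -0.1002  0.0149] [0.5208 0.1906 0.1211] [0.4845 0.0458 0.0891] 0 507 181 279
col 291
222:(480,-53,74) 225:(480,-53,80) 228:(480,-53,85) 231:(480,-52,90) 234:(479,-52,96) 237:(480,-52,101) 240:(479,-51,107) 243:(480,-51,110) 246:(480,-51,115) 249:(480,-51,120) 252:(479,-50,125) 255:(483,-51,126) 258:(487,-51,127) 261:(486,-50,132) 264:(487,-50,135) 267:(492,-51,135) 270:(496,-51,136) 273:(499,-51,137) 276:(502,-51,138) 279:(506,-51,139) 282:(510,-51,140) 285:(513,-52,142) 288:(516,-52,144) 291:(520,-52,145) 294:(524,-52,146) 297:(527,-52,148) 300:(532,-52,148) 303:(535,-52,150) 306:(539,-53,151) 309:(543,-53,152) 312:(548,-53,153) 315:(552,-53,155) 318:(557,-54,155) 321:(560,-54,157) 324:(567,-54,157) 327:(627,-60,121) 330:(637,-61,119)
col 297
222:(480,-46,75) 225:(479,-46,81) 228:(480,-46,85) 231:(480,-46,90) 234:(480,-45,96) 237:(479,-45,101) 240:(479,-45,106) 
[... 4366 characters left out ...]
,124) 315:(593,3,125) 318:(600,3,125) 321:(606,3,125) 324:(562,1,160) 327:(568,1,160) 330:(461,-5,236)
col 345
222:(476,9,80) 225:(476,9,85) 228:(475,8,91) 231:(476,8,96) 234:(476,8,101) 237:(477,8,104) 240:(476,7,110) 243:(477,7,113) 246:(478,7,118) 249:(204,-18,406) 252:(478,7,127) 255:(482,7,127) 258:(482,7,131) 261:(484,7,134) 264:(488,7,135) 267:(491,7,136) 270:(494,7,138) 273:(498,7,138) 276:(501,7,139) 279:(505,7,141) 282:(509,7,142) 285:(512,7,143) 288:(516,7,144) 291:(520,8,145) 294:(523,8,147) 297:(528,8,147) 300:(533,8,148) 303:(534,8,151) 306:(539,8,151) 309:(542,8,153) 312:(546,8,154) 315:(552,9,155) 318:(555,9,156) 321:(560,9,157) 324:(564,9,159) 327:(566,9,162) 330:(460,1,237)
```

View pics/w1d.png

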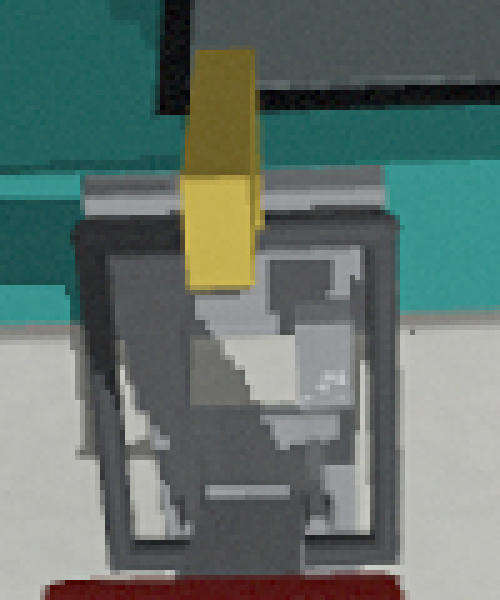

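Run:
```python
from h import *
p,d,W,cal=wload('w1')
hsv=cv2.cvtColor(p,cv2.COLOR_BGR2HSV)
H,S,V=[hsv[...,i].astype(int) for i in range(3)]
v,u=np.mgrid[0:480,0:640]
P=wback(u,v,d,W,cal)
m=(H>82)&(H<98)&(S>120)&(u<520)&(v>180)&(v<280)&(d>0)
Q=P[m]; f=Q[(Q[:,2]>.02)&(Q[:,2]<.11)&(Q[:,0]<.49)&(Q[:,0]>.46)]
A=np.c_[f[:,1:],np.ones(len(f))]; print('door face x=a y+b z+c',np.linalg.lstsq(A,f[:,0],rcond=None)[0],f.min(0),f.max(0))
t=Q[(Q[:,2]>.115)&(Q[:,0]>.485)&(Q[:,0]<.52)]; print('door top z',np.median(t[:,2]), 'y', t[:,1].min(),t[:,1].max())
# top camera
n='top';full=cv2.imread("pics/top0.png");D=np.load("pics/top0.npy");c=eyes.get_calibration(n)
hs=cv2.cvtColor(full,cv2.COLOR_BGR2HSV).astype(int)
m=(hs[...,0]>82)&(hs[...,0]<98)&(hs[...,1]>120); m[:250]=0;m[:, :240]=0;m[290:]=0;m[:,380:]=0
vv,uu=np.nonzero(m)
for lo,hi in[(255,320)]:
    pts=[]
    for col in range(lo,hi):
        r=vv[uu==col]; pts.append((col,r.min(),r.max()))
    pts=np.array(pts); 
    for k in(1,2):
        s=np.polyfit(pts[:,0],pts[:,k],1); 
        # cast to z=.12
        E=[]
        for q in (255,320,371):
            r=np.array([(q-c['cx'])/c['fx'],-(np.polyval(s,q)-c['cy'])/c['fy'],-1])@c['world_from_camera'][:3,:3].T
            C=c['world_from_camera'][:3,3]; E.append(C+r*(.12-C[2])/r[2])
        E=np.array(E); print(E[:,:2].round(4).tolist(),'slope',(E[2,0]-E[0,0])/(E[2,1]-E[0,1]))
print(uu.min(),uu.max())
# bar geometry
pv=np.array([578.5,138.])
from scipy.optimize import brentq
for bx,bz in [(487,131),(491,132),(495,132),(499,132),(503,132),(507,133)]:
    g=lambda ph: np.hypot(*(pv+22*np.array([np.cos(ph),np.sin(ph)])-[bx,bz]))-85
    ph=brentq(g,.3,2.6); pin=pv+22*np.array([np.cos(ph),np.sin(ph)]); X=(pin-[bx,bz])/85; U=np.array([-X[1],X[0]])
    print(bx,bz,'t',ph+.28,'el',np.degrees(np.arctan2(-X[1],X[0])),'T',np.array([bx,bz])-30*X+36*U)
```

```text
door face x=a y+b z+c [-0.0449 -0.0012  0.4777] [ 0.4674 -0.1033  0.02  ] [0.4838 0.1955 0.11  ]
door top z 0.12005970493506388 y -0.102282945543022 0.19791903111926348
[[0.519, 0.1786], [0.5262, 0.0214], [0.5319, -0.1017]] slope -0.04581083246695498
[[0.4674, 0.1767], [0.4764, 0.0202], [0.4835, -0.1025]] slope -0.05795448653442309
248 371
487 131 t 2.356339621582924 el -17.98696528658455 T [447.3494 155.9765]
491 132 t 2.1683267784811893 el -18.449761035982146 T [451.1489 156.6555]
495 132 t 1.9951469428225794 el -19.069805877468887 T [454.8844 156.2228]
499 132 t 1.8162246174352634 el -19.223691108752355 T [458.8195 156.1149]
503 132 t 1.6238314846605348 el -18.8307642042286 T [462.9859 156.3899]
507 133 t 1.3871332337122073 el -16.87714722505292 T [467.8406 158.7398]
```

```bash
cat >> h.py <<'E'
from scipy.spatial.transform import Rotation as Ro
PSI=np.radians(2.57)
def Rt(tilt):
    a=np.radians(tilt);y=np.array([np.sin(a)*np.cos(PSI),np.sin(a)*np.sin(PSI),-np.cos(a)]);z=np.array([-np.sin(PSI),np.cos(PSI),0])
    return np.stack([np.cross(y,z),y,z],1)
def to(p,tilt,s=None):
    s=s or monitor.state(); R=s['tcp_rot']; T=Rt(tilt)
    rv=Ro.from_matrix(R.T@T).as_rotvec(degrees=True)
    dp=T.T@(np.array(p)-s['tool_pos'])*1e3
    print('pos',s['tool_pos'],'F',s['wrist_force'],'twist first',rv,'then delta',dp)
E
python3 - <<'E'
from h import *
to((.4596-.045,-.0240-.002,.1414+.0536),40)
to((.4596,-.0240,.1414),40)
E
```

```text
pos [ 0.3527 -0.0161  0.2815] F [ 0.7466 -0.6865  1.4456] twist first [  1.5305  -2.2647 -11.5889] then delta [ -8.5338 105.7382 -12.7022]
pos [ 0.3527 -0.0161  0.2815] F [ 0.7466 -0.6865  1.4456] twist first [  1.5305  -2.2647 -11.5889] then delta [ -8.4812 175.7521 -12.722 ]
```

Request:
servo_tool:
  plan:
    - {"grip": 60,"delta_pos": [0,0,0],"twist": [0.8,-1.1,-5.8]}
    - {"grip": 60,"delta_pos": [0,0,0],"twist": [0.7,-1.2,-5.8]}
    - {"grip": 60,"delta_pos": [-2,26,-3],"twist": [0,0,0]}
    - {"grip": 60,"delta_pos": [-2,26,-3],"twist": [0,0,0]}
    - {"grip": 60,"delta_pos": [-2,26,-3],"twist": [0,0,0]}
    - {"grip": 60,"delta_pos": [-2.5,26,-3.7],"twist": [0,0,0]}
    - {"grip": 60,"delta_pos": [0,0,0],"twist": [0,0,0]}
    - {"grip": 60,"delta_pos": [0,0,0],"twist": [0,0,0]}

```text
clock: 2.6
tool_pos: [0.4134, -0.0244, 0.1966]
tcp_rot: [[0.773, 0.632, -0.049], [0.037, 0.032, 0.999], [0.633, -0.774, 0.001]]
wrist_force: [-0.2, -0.6, -0.0]
finger_gap: 0.637
```

Run:
```python
from h import *
to((.4596,-.0240,.1414),40)
p,d,W,cal=wrist_shot('w2')
hsv=cv2.cvtColor(p,cv2.COLOR_BGR2HSV)
H,S,V=[hsv[...,i].astype(int) for i in range(3)]
v,u=np.mgrid[0:480,0:640]
P=wback(u,v,d,W,cal)
m=(H>20)&(H<33)&(S>120)&(d>0)&(P[...,0]>.42)&(P[...,0]<.46)&(P[...,2]>.11)&(P[...,1]<.05)
print(m.sum(),np.percentile(P[m],[2,50,98],axis=0))
ctr=int(u[m].mean()) if m.any() else 320
if m.any():
  for c in (ctr-20,ctr,ctr+20):
    print(' '.join(f"{r}:({P[r,c,0]*1e3:.0f},{P[r,c,1]*1e3:.0f},{P[r,c,2]*1e3:.0f})" for r in range(v[m].min()-6,min(v[m].max()+60,400),4)))
```

```text
pos [ 0.4134 -0.0244  0.1966] F [-0.2406 -0.5701 -0.0189] twist first [-0.2023  0.1404 -0.7443] then delta [-0.0679 71.9616 -1.642 ]
1480 [[ 0.4307 -0.0313  0.1178]
 [ 0.4392 -0.0256  0.1618]
 [ 0.4498 -0.0199  0.1788]]
210:(478,-41,85) 214:(479,-41,89) 218:(479,-41,93) 222:(479,-41,97) 226:(478,-41,103) 230:(478,-40,107) 234:(480,-40,109) 238:(479,-40,114) 242:(479,-40,118) 246:(480,-40,121) 250:(480,-40,125) 254:(482,-40,127) 258:(484,-40,129) 262:(484,-39,133) 266:(487,-39,135) 270:(507,-40,126) 274:(513,-40,126) 278:(513,-40,131) 282:(498,-39,143) 286:(497,-39,147) 290:(499,-39,149) 294:(506,-39,149) 298:(515,-39,148) 302:(521,-39,149) 306:(580,-40,124) 310:(590,-40,124) 314:(600,-40,124) 318:(608,-40,125) 322:(619,-40,124) 326:(631,-40,124) 330:(565,-39,156) 334:(567,-39,160) 338:(680,-41,120) 342:(695,-41,120) 346:(709,-41,120) 350:(725,-41,120) 354:(739,-41,121)
210:(477,-24,86) 214:(477,-24,90) 218:(447,-26,119) 222:(447,-26,123) 226:(446,-26,128) 230:(443,-26,133) 234:(442,-26,138) 238:(440,-26,142) 242:(439,-26,146) 246:(438,-26,150) 250:(437,-26,154) 254:(436,-26,158) 258:
[... 366 characters left out ...]
22,176) 342:(530,-22,181) 346:(526,-22,186) 350:(520,-22,192) 354:(515,-23,196)
210:(477,-8,86) 214:(476,-8,90) 218:(477,-8,94) 222:(477,-8,98) 226:(478,-8,102) 230:(478,-8,106) 234:(480,-8,108) 238:(479,-8,113) 242:(478,-9,117) 246:(479,-9,121) 250:(478,-9,125) 254:(481,-9,127) 258:(481,-9,130) 262:(483,-9,133) 266:(487,-8,134) 270:(504,-7,127) 274:(511,-6,127) 278:(512,-6,130) 282:(496,-8,143) 286:(496,-8,147) 290:(498,-8,149) 294:(506,-7,149) 298:(513,-6,148) 302:(519,-6,149) 306:(578,-0,124) 310:(588,1,124) 314:(597,2,124) 318:(574,-1,139) 322:(576,-1,142) 326:(629,5,124) 330:(563,-2,156) 334:(562,-2,161) 338:(679,9,119) 342:(690,10,121) 346:(705,11,121) 350:(721,13,121) 354:(739,15,120)
```

View pics/w2.png

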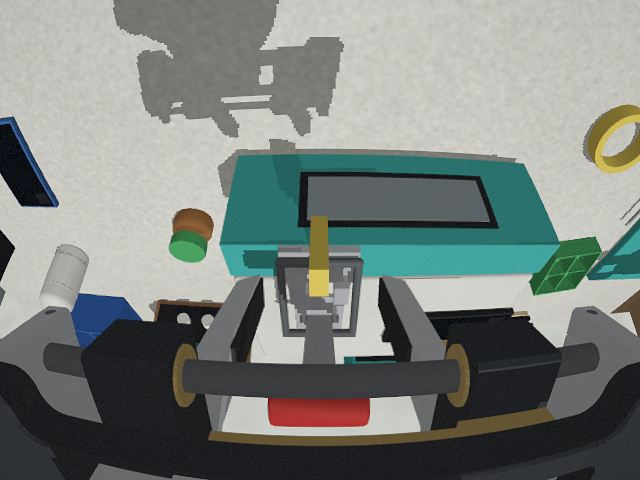

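Request:
servo_tool:
  plan:
    - {"grip": 60,"delta_pos": [0,20,-1],"twist": [0,0,-0.7]}
    - {"grip": 60,"delta_pos": [0,20,-1],"twist": [0,0,0]}
    - {"grip": 60,"delta_pos": [0,20,-0.7],"twist": [0,0,0]}
    - {"grip": 60,"delta_pos": [0,12,0],"twist": [0,0,0]}
    - {"grip": 60,"delta_pos": [0,0,0],"twist": [0,0,0]}
    - {"grip": 5,"delta_pos": [0,0,0],"twist": [0,0,0]}
    - {"grip": 5,"delta_pos": [0,0,0],"twist": [0,0,0]}
    - {"grip": 5,"delta_pos": [0,0,0],"twist": [0,0,0]}

```text
clock: 3.45
tool_pos: [0.4599, -0.0254, 0.1423]
tcp_rot: [[0.763, 0.644, -0.048], [0.037, 0.031, 0.999], [0.645, -0.764, -0.0]]
wrist_force: [0.0, 0.5, -0.8]
finger_gap: 0.42
```

Request:
servo_tool:
  plan:
    - {"grip": 5,"delta_pos": [0,0,0],"twist": [0,0,0]}
    - {"grip": 5,"delta_pos": [0,0,0],"twist": [0,0,0]}
    - {"grip": 5,"delta_pos": [0,0,0],"twist": [0,0,0]}
    - {"grip": 5,"delta_pos": [0,0,0],"twist": [0,0,0]}
    - {"grip": 5,"delta_pos": [0,0,0],"twist": [0,0,0]}
    - {"grip": 5,"delta_pos": [0,0,0],"twist": [0,0,0]}
    - {"grip": 5,"delta_pos": [0,0,0],"twist": [0,0,0]}
    - {"grip": 5,"delta_pos": [0,0,0],"twist": [0,0,0]}

```text
clock: 4.25
tool_pos: [0.4597, -0.0244, 0.1412]
tcp_rot: [[0.765, 0.642, -0.05], [0.037, 0.033, 0.999], [0.643, -0.766, 0.002]]
wrist_force: [-0.6, 12.1, 4.1]
finger_gap: 0.127
```

Run:
```python
from h import *
s=monitor.state();print(s['tool_pos'],s['wrist_force'],s['moment'],s['finger_gap']*94,s['clock'])
R=s['tcp_rot'];print('grasp pt',s['tool_pos']-.019*R[:,1])
p,d,W,cal=wrist_shot('w3')
```

```text
[ 0.4597 -0.0244  0.1412] [-0.6352 12.1392  4.0642] [ 1.5555 -0.1024  1.2819] 11.98048282191575 4.25
grasp pt [ 0.4475 -0.025   0.1558]
```

View pics/w3.png

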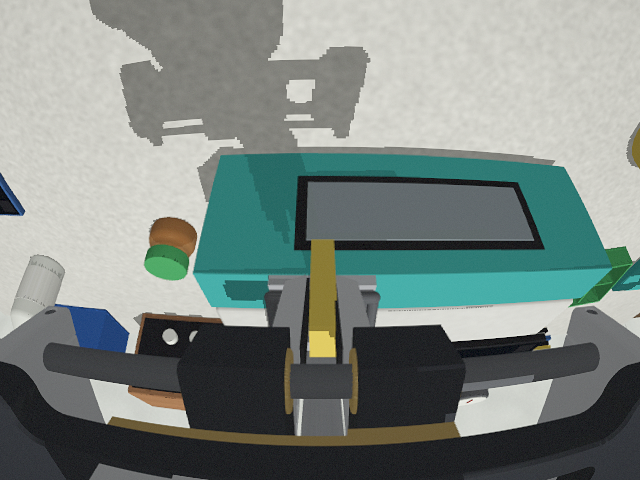

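Request:
servo_tool:
  plan:
    - {"grip": 5,"delta_pos": [1.5,1.3,0.4],"twist": [0,0,0]}
    - {"grip": 5,"delta_pos": [1.5,1.3,0.4],"twist": [0,0,0]}
    - {"grip": 5,"delta_pos": [1.5,1.3,0],"twist": [0,0,0]}
    - {"grip": 5,"delta_pos": [1.5,1.3,0],"twist": [0,0,0]}
    - {"grip": 5,"delta_pos": [1.5,1.3,0],"twist": [0,0,0]}
    - {"grip": 5,"delta_pos": [1.5,1.3,0],"twist": [0,0,0]}
    - {"grip": 5,"delta_pos": [0,0,0],"twist": [0,0,0]}
    - {"grip": 5,"delta_pos": [0,0,0],"twist": [0,0,0]}

```text
clock: 5.1
tool_pos: [0.4713, -0.0234, 0.1406]
tcp_rot: [[0.765, 0.642, -0.049], [0.037, 0.032, 0.999], [0.643, -0.766, 0.001]]
wrist_force: [-0.5, 6.7, -0.9]
finger_gap: 0.124
```

Run:
```python
from h import *
s=monitor.state();print(s['tool_pos'],s['wrist_force'],s['moment'],s['finger_gap']*94,s['clock'])
R=s['tcp_rot'];print('grasp pt',s['tool_pos']-.019*R[:,1])
p,d=eyes.camera('side'); cv2.imwrite('pics/s4.png',cv2.resize(p[210:310,240:370],None,fx=6,fy=6,interpolation=cv2.INTER_CUBIC))
wrist_shot('w4')
```

```text
[ 0.4713 -0.0234  0.1406] [-0.5025  6.6707 -0.8679] [0.6067 0.4796 0.5664] 11.673629945451603 5.1
grasp pt [ 0.4591 -0.024   0.1552]
```

View pics/s4.png

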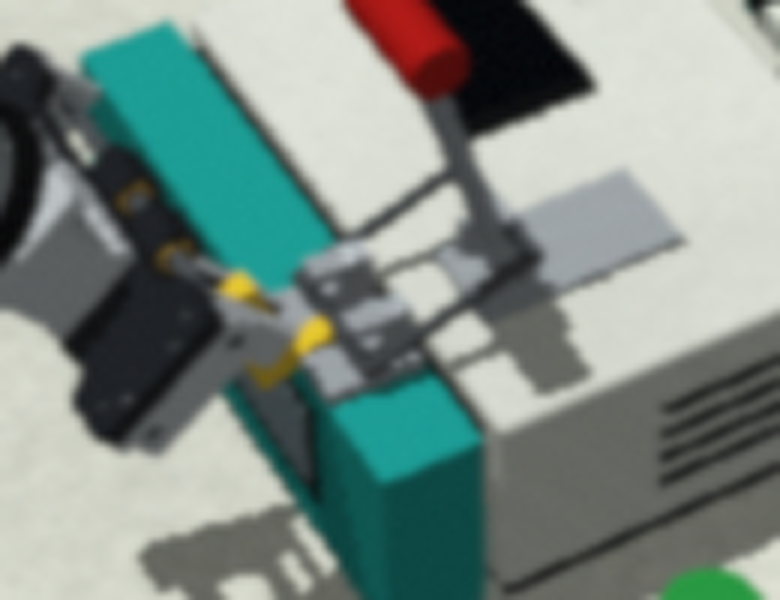

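View pics/w4.png

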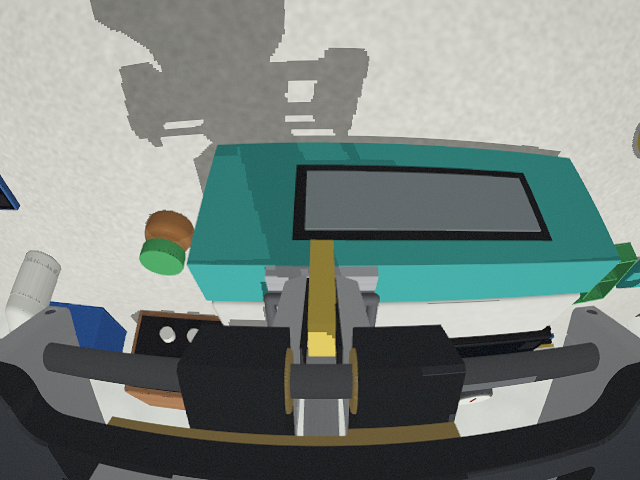

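Request:
servo_tool:
  plan:
    - {"grip": 5,"delta_pos": [1.6,1.2,0.2],"twist": [0,0,0]}
    - {"grip": 5,"delta_pos": [1.7,1.1,0.2],"twist": [0,0,0]}
    - {"grip": 5,"delta_pos": [1.8,1.0,0],"twist": [0,0,0]}
    - {"grip": 5,"delta_pos": [0,0,0],"twist": [0,0,0]}
    - {"grip": 5,"delta_pos": [0,0,0],"twist": [0,0,0]}
    - {"grip": 5,"delta_pos": [0,0,0],"twist": [0,0,0]}
    - {"grip": 5,"delta_pos": [0,0,0],"twist": [0,0,0]}
    - {"grip": 5,"delta_pos": [0,0,0],"twist": [0,0,0]}

```text
clock: 6.0
tool_pos: [0.477, -0.023, 0.1411]
tcp_rot: [[0.766, 0.642, -0.049], [0.037, 0.032, 0.999], [0.642, -0.766, 0.001]]
wrist_force: [-5.0, 3.3, -4.3]
finger_gap: 0.123
```

Request:
servo_tool:
  plan:
    - {"grip": 5,"delta_pos": [1.2,0.3,0],"twist": [0,0,0]}
    - {"grip": 5,"delta_pos": [1.2,0.3,0],"twist": [0,0,0]}
    - {"grip": 5,"delta_pos": [0,0,0],"twist": [0,0,0]}
    - {"grip": 5,"delta_pos": [0,0,0],"twist": [0,0,0]}
    - {"grip": 5,"delta_pos": [0,0,0],"twist": [0,0,0]}
    - {"grip": 5,"delta_pos": [0,0,0],"twist": [0,0,0]}
    - {"grip": 5,"delta_pos": [0,0,0],"twist": [0,0,0]}
    - {"grip": 5,"delta_pos": [0,0,0],"twist": [0,0,0]}

```text
clock: 6.8
tool_pos: [0.4792, -0.0229, 0.1422]
tcp_rot: [[0.766, 0.642, -0.049], [0.037, 0.032, 0.999], [0.642, -0.766, 0.001]]
wrist_force: [-4.4, 2.9, -4.5]
finger_gap: 0.13
```

Run:
```python
from h import *
s=monitor.state();print(s['tool_pos'],s['wrist_force'],s['moment'],s['finger_gap']*94,s['clock'])
R=s['tcp_rot'];print('grasp pt',s['tool_pos']-.019*R[:,1])
n='top'; p,d=eyes.camera(n); cv2.imwrite('pics/t5.png',cv2.resize(p[190:300,290:390],None,fx=5,fy=5,interpolation=cv2.INTER_CUBIC))
hs=cv2.cvtColor(p,cv2.COLOR_BGR2HSV).astype(int); m=((hs[...,0]<6)|(hs[...,0]>174))&(hs[...,1]>150)&(d>0); m[:190]=0;m[300:]=0;m[:,:300]=0;m[:,390:]=0
v,u=np.nonzero(m);P=back(n,u,v,d[m],eyes.get_calibration(n));print('grip',np.percentile(P,[3,50,97],axis=0))
p,d=eyes.camera('side'); cv2.imwrite('pics/s5.png',cv2.resize(p[210:310,240:370],None,fx=6,fy=6,interpolation=cv2.INTER_CUBIC))
```

```text
[ 0.4792 -0.0229  0.1422] [-4.377   2.9149 -4.5131] [0.0947 1.8955 0.1934] 12.21769576085632 6.8
grasp pt [ 0.467  -0.0235  0.1567]
grip [[ 0.575  -0.0449  0.2922]
 [ 0.5855 -0.0192  0.2997]
 [ 0.5989  0.0086  0.3059]]
```

View pics/s5.png

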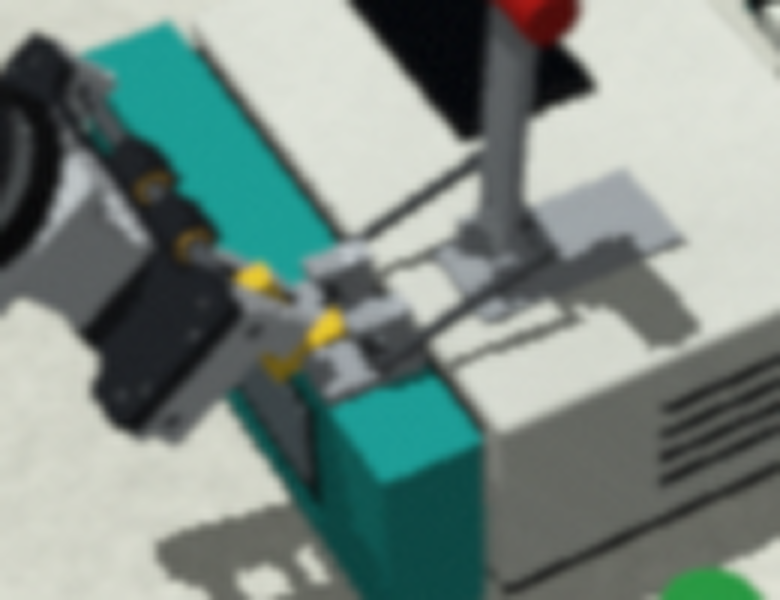

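View pics/t5.png

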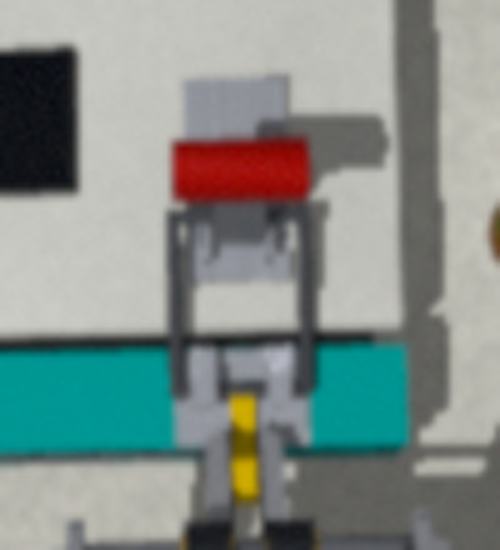

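Request:
servo_tool:
  plan:
    - {"grip": 5,"delta_pos": [1.2,0.3,0],"twist": [0,0,0]}
    - {"grip": 5,"delta_pos": [0.8,0.4,0],"twist": [0,0,0]}
    - {"grip": 5,"delta_pos": [0,0,0],"twist": [0,0,0]}
    - {"grip": 5,"delta_pos": [0,0,0],"twist": [0,0,0]}
    - {"grip": 40,"delta_pos": [0,0,0],"twist": [0,0,0]}
    - {"grip": 40,"delta_pos": [0,0,0],"twist": [0,0,0]}
    - {"grip": 40,"delta_pos": [0,0,0],"twist": [0,0,0]}
    - {"grip": 40,"delta_pos": [0,0,0],"twist": [0,0,0]}

```text
clock: 7.7
tool_pos: [0.4822, -0.0233, 0.1441]
tcp_rot: [[0.764, 0.644, -0.048], [0.037, 0.031, 0.999], [0.645, -0.765, -0.0]]
wrist_force: [-0.7, 0.2, 0.7]
finger_gap: 0.411
```

Request:
servo_tool:
  plan:
    - {"grip": 40,"delta_pos": [0,-10,0],"twist": [0,0,0]}
    - {"grip": 40,"delta_pos": [0,-20,0],"twist": [0,0,0]}
    - {"grip": 40,"delta_pos": [0,-30,0],"twist": [0,0,0]}
    - {"grip": 40,"delta_pos": [0,-30,0],"twist": [0,0,0]}
    - {"grip": 40,"delta_pos": [0,-30,0],"twist": [0,0,0]}
    - {"grip": 40,"delta_pos": [0,-30,0],"twist": [0,0,0]}
    - {"grip": 40,"delta_pos": [0,0,0],"twist": [0,0,0]}
    - {"grip": 40,"delta_pos": [0,0,0],"twist": [0,0,0]}

```text
clock: 8.5
tool_pos: [0.3857, -0.028, 0.2587]
tcp_rot: [[0.763, 0.644, -0.047], [0.036, 0.03, 0.999], [0.645, -0.764, -0.0]]
wrist_force: [0.6, -0.4, -0.6]
finger_gap: 0.426
```

Run:
```python
from h import *
s=monitor.state();print(s['tool_pos'],s['wrist_force'],s['clock'])
p,d,W,cal=wrist_shot('w6')
v,u=np.mgrid[0:480,0:640]
P=wback(u,v,d,W,cal)
# slices at chamber-y columns: choose pixels by world y near values
for y0 in (-.050,-.040,-.012,.002,.008):
    print('y',y0)
    out=[]
    for r in range(200,420,3):
        c=np.where((abs(P[r,:,1]-y0-.045*(P[r,:,0]-.5))<.0015)&(P[r,:,0]>.46)&(P[r,:,0]<.64)&(P[r,:,2]>.11)&(d[r]>0))[0]
        if len(c): q=P[r,c[len(c)//2]]*1e3; out.append(f"{r},{c[len(c)//2]}:({q[0]:.0f},{q[2]:.0f})")
    print(' '.join(out))
n='top'; p,d=eyes.camera(n)
hs=cv2.cvtColor(p,cv2.COLOR_BGR2HSV).astype(int); m=((hs[...,0]<6)|(hs[...,0]>174))&(hs[...,1]>150)&(d>0); m[:190]=0;m[300:]=0;m[:,:300]=0;m[:,390:]=0
v,u=np.nonzero(m);Q=back(n,u,v,d[m],eyes.get_calibration(n));print('grip',np.percentile(Q,[3,50,97],axis=0))
```

```text
[ 0.3857 -0.028   0.2587] [ 0.6131 -0.4194 -0.5835] 8.5
y -0.05
200,293:(480,113) 203,293:(480,117) 206,293:(481,120) 209,293:(480,124) 212,293:(482,126) 215,293:(486,127) 218,293:(491,126) 221,293:(495,127) 224,294:(500,127) 227,294:(505,126) 230,294:(504,131) 233,294:(504,134) 236,294:(509,135) 239,295:(524,127) 242,294:(518,135) 245,295:(545,120) 248,296:(552,120) 251,296:(558,119) 254,296:(563,120) 257,297:(569,120) 260,297:(576,120) 263,297:(583,119) 266,298:(588,121) 269,298:(595,120) 272,298:(603,120) 275,299:(611,120) 278,299:(616,121) 281,299:(626,120) 284,300:(634,120) 287,296:(578,154) 290,296:(580,157) 293,297:(585,158) 296,297:(587,161) 401,294:(591,278) 404,294:(588,282) 407,294:(588,285) 410,294:(589,288) 413,294:(589,291) 416,294:(591,294) 419,294:(593,297)
y -0.04
200,304:(480,113) 203,304:(480,117) 206,304:(480,120) 209,303:(480,124) 212,303:(480,128) 215,304:(485,128) 218,304:(490,127) 221,304:(494,127) 224,304:(499,127) 227,304:(503,127) 230,304:(504,130) 233,304:(505,133) 236,304:(507,135) 239,303:(497,146) 242,303:(498,149) 245,304:(504,148) 248,304:(508,149) 25
[... 2289 characters left out ...]
) 206,354:(478,120) 209,355:(478,124) 212,355:(478,127) 215,354:(484,126) 218,354:(487,127) 221,354:(492,127) 224,353:(497,127) 227,353:(503,126) 230,353:(501,131) 233,353:(503,133) 236,353:(506,135) 239,353:(510,136) 242,353:(513,137) 245,352:(516,138) 248,352:(520,140) 251,352:(524,141) 254,352:(526,143) 257,352:(531,143) 260,350:(535,144) 263,350:(540,144) 266,351:(541,148) 269,350:(546,149) 272,350:(551,149) 275,350:(555,151) 278,349:(559,152) 281,349:(563,153) 284,350:(567,155) 287,349:(572,156) 290,349:(576,158) 293,349:(579,160) 296,349:(583,161) 404,351:(590,281) 407,351:(588,285) 419,351:(592,297)
grip [[ 0.5879 -0.0445  0.2917]
 [ 0.5984 -0.0186  0.2985]
 [ 0.6105  0.009   0.3044]]
```

View pics/w6.png

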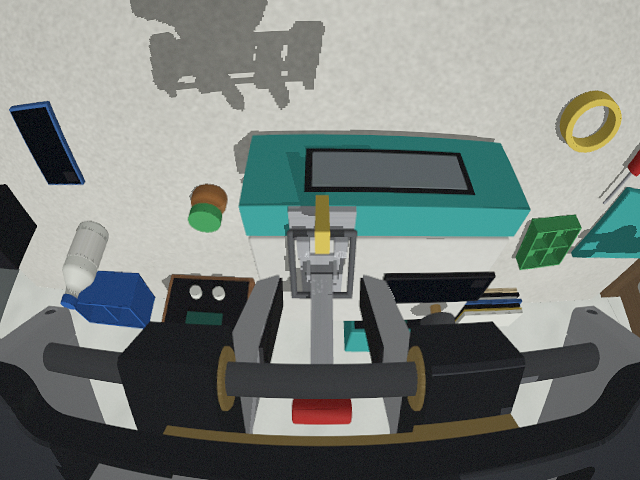

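```bash
cat > gen.py <<'E'
from h import *
def W(x,z): return np.array([x,-.0245+.0449*(x-.447),z])
def gen(wps,s=None):
    s=s or monitor.state(); R=s['tcp_rot'];p=s['tool_pos'].copy()
    for (q,tilt) in wps:
        d=(R.T@(q-p))*1e3; T=Rt(tilt); rv=Ro.from_matrix(R.T@T).as_rotvec(degrees=True)
        d=d.round(1); rv=rv.round(1)
        print(d.tolist(),rv.tolist(),'| world',q.round(4))
        p=p+R@d/1e3; R=R@Ro.from_rotvec(rv,degrees=True).as_matrix()
E
python3 - <<'E'
from gen import *
gen([(W(x,z),40) for x,z in [(.42,.255),(.46,.25),(.50,.245),(.535,.24),(.56,.236)]])
E
```

```text
[24.9, 23.9, 0.3] [-0.2, 0.1, -0.0] | world [ 0.42   -0.0257  0.255 ]
[27.4, 29.6, 0.0] [0.0, 0.0, -0.0] | world [ 0.46   -0.0239  0.25  ]
[27.5, 29.5, 0.1] [0.0, 0.0, -0.0] | world [ 0.5    -0.0221  0.245 ]
[23.6, 26.4, -0.0] [0.0, 0.0, -0.0] | world [ 0.535  -0.0205  0.24  ]
[16.6, 19.1, -0.0] [0.0, 0.0, -0.0] | world [ 0.56   -0.0194  0.236 ]
```

Request:
servo_tool:
  plan:
    - {"grip": 0,"delta_pos": [25,24,0.3],"twist": [0,0,0]}
    - {"grip": 0,"delta_pos": [27.5,29.5,0],"twist": [0,0,0]}
    - {"grip": 0,"delta_pos": [27.5,29.5,0],"twist": [0,0,0]}
    - {"grip": 0,"delta_pos": [23.5,26.5,0],"twist": [0,0,0]}
    - {"grip": 0,"delta_pos": [16.5,19,0],"twist": [0,0,0]}
    - {"grip": 0,"delta_pos": [0,0,0],"twist": [0,0,0]}
    - {"grip": 0,"delta_pos": [0,0,0],"twist": [0,0,0]}
    - {"grip": 0,"delta_pos": [0,0,0],"twist": [0,0,0]}

```text
clock: 9.4
tool_pos: [0.5592, -0.019, 0.2367]
tcp_rot: [[0.765, 0.642, -0.048], [0.037, 0.031, 0.999], [0.643, -0.766, 0.0]]
wrist_force: [0.7, -0.2, -0.1]
finger_gap: 0.001
```

Run:
```python
from gen import *
s=monitor.state();print(s['tool_pos'],s['wrist_force'],s['finger_gap'])
wps=[]
for t in np.linspace(1.44,0,17):
    x=.5785+.1*np.cos(t)-.004*np.sin(t); z=.138+.1*np.sin(t)+.004*np.cos(t)
    tilt=40 if t>.9 else 15+25*t/.9
    wps.append((W(x,z),tilt))
gen(wps)
```

```text
[ 0.5592 -0.019   0.2367] [ 0.6813 -0.1509 -0.1193] 0.001046367799762763
[22.4, 17.5, -0.6] [-0.1, 0.1, 0.0] | world [ 0.5876 -0.0182  0.2377]
[6.0, 6.6, 0.0] [-0.0, 0.0, 0.0] | world [ 0.5965 -0.0178  0.2364]
[5.5, 7.2, 0.0] [-0.0, 0.0, 0.0] | world [ 0.6053 -0.0174  0.2344]
[4.7, 7.7, 0.0] [-0.0, 0.0, 0.0] | world [ 0.6138 -0.017   0.2316]
[4.1, 8.0, -0.0] [-0.0, 0.0, 0.0] | world [ 0.6221 -0.0166  0.2281]
[3.3, 8.4, -0.0] [-0.0, 0.0, 0.0] | world [ 0.63   -0.0163  0.2238]
[2.5, 8.7, -0.0] [-0.0, 0.0, 0.0] | world [ 0.6375 -0.0159  0.2188]
[1.8, 8.8, -0.0] [-0.0, 0.0, 2.5] | world [ 0.6446 -0.0156  0.2132]
[1.4, 8.9, -0.0] [-0.0, 0.0, 2.5] | world [ 0.651  -0.0153  0.2069]
[0.9, 9.0, -0.0] [-0.0, 0.0, 2.5] | world [ 0.6569 -0.0151  0.2001]
[0.5, 9.0, -0.0] [-0.0, 0.0, 2.5] | world [ 0.6622 -0.0148  0.1928]
[0.1, 9.0, -0.0] [-0.0, 0.0, 2.5] | world [ 0.6668 -0.0146  0.1851]
[-0.3, 9.0, -0.1] [-0.0, 0.0, 2.5] | world [ 0.6707 -0.0145  0.177 ]
[-0.7, 8.9, 0.0] [-0.0, 0.0, 2.5] | world [ 0.6738 -0.0143  0.1685]
[-1.2, 9.0, 0.0] [-0.0, 0.0, 2.5] | world [ 0.6762 -0.0142  0.1598]
[-1.5, 8.8, 0.0] [-0.0, 0.0, 2.5] | world [ 0.6777 -0.0141  0.151 ]
[-2.0, 8.8, 0.0] [-0.0, 0.0, 2.5] | world [ 0.6785 -0.0141  0.142 ]
```

Request:
servo_tool:
  plan:
    - {"grip": 0,"delta_pos": [11.2,8.7,-0.6],"twist": [0,0,0]}
    - {"grip": 0,"delta_pos": [11.2,8.8,0],"twist": [0,0,0]}
    - {"grip": 0,"delta_pos": [6,6.6,0],"twist": [0,0,0]}
    - {"grip": 0,"delta_pos": [5.5,7.2,0],"twist": [0,0,0]}
    - {"grip": 0,"delta_pos": [4.7,7.7,0],"twist": [0,0,0]}
    - {"grip": 0,"delta_pos": [4.1,8.0,0],"twist": [0,0,0]}
    - {"grip": 0,"delta_pos": [3.3,8.4,0],"twist": [0,0,0]}
    - {"grip": 0,"delta_pos": [2.5,8.7,0],"twist": [0,0,0]}

```text
clock: 10.2
tool_pos: [0.6375, -0.016, 0.2184]
tcp_rot: [[0.766, 0.641, -0.048], [0.037, 0.031, 0.999], [0.642, -0.767, 0.0]]
wrist_force: [-9.1, -1.4, 0.8]
finger_gap: 0.002
```

Run:
```python
from h import *
s=monitor.state();print(s['tool_pos'],s['wrist_force'],s['clock'])
p,d=eyes.camera('side'); cv2.imwrite('pics/s7.png',cv2.resize(p[200:310,240:390],None,fx=5,fy=5,interpolation=cv2.INTER_CUBIC))
```

```text
[ 0.6375 -0.016   0.2184] [-9.0901 -1.4346  0.822 ] 10.2
```

View pics/s7.png

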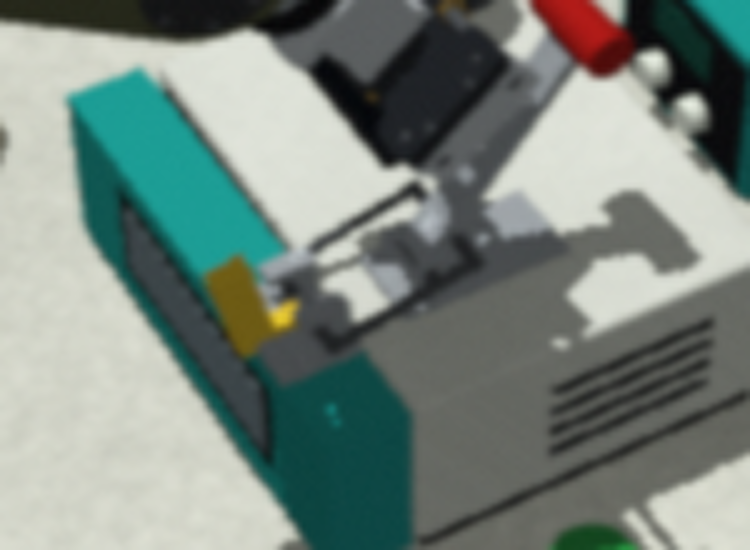

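Request:
servo_tool:
  plan:
    - {"grip": 0,"delta_pos": [1.8,8.8,0],"twist": [0,0,2.5]}
    - {"grip": 0,"delta_pos": [1.4,8.9,0],"twist": [0,0,2.5]}
    - {"grip": 0,"delta_pos": [0.9,9,0],"twist": [0,0,2.5]}
    - {"grip": 0,"delta_pos": [0.5,9,0],"twist": [0,0,2.5]}
    - {"grip": 0,"delta_pos": [0.1,9,0],"twist": [0,0,2.5]}
    - {"grip": 0,"delta_pos": [-0.3,9,0],"twist": [0,0,2.5]}
    - {"grip": 0,"delta_pos": [0,0,0],"twist": [0,0,0]}
    - {"grip": 0,"delta_pos": [0,0,0],"twist": [0,0,0]}

```text
clock: 11.05
tool_pos: [0.6713, -0.0143, 0.1776]
tcp_rot: [[0.904, 0.424, -0.048], [0.043, 0.021, 0.999], [0.425, -0.905, 0.0]]
wrist_force: [-0.2, 1.5, 1.1]
finger_gap: 0.004
```

Run:
```python
from h import *
s=monitor.state();print(s['tool_pos'],s['wrist_force'],s['clock'])
p,d=eyes.camera('side'); cv2.imwrite('pics/s8.png',cv2.resize(p[200:310,240:390],None,fx=5,fy=5,interpolation=cv2.INTER_CUBIC))
```

```text
[ 0.6713 -0.0143  0.1776] [-0.2343  1.4591  1.1295] 11.05
```

View pics/s8.png

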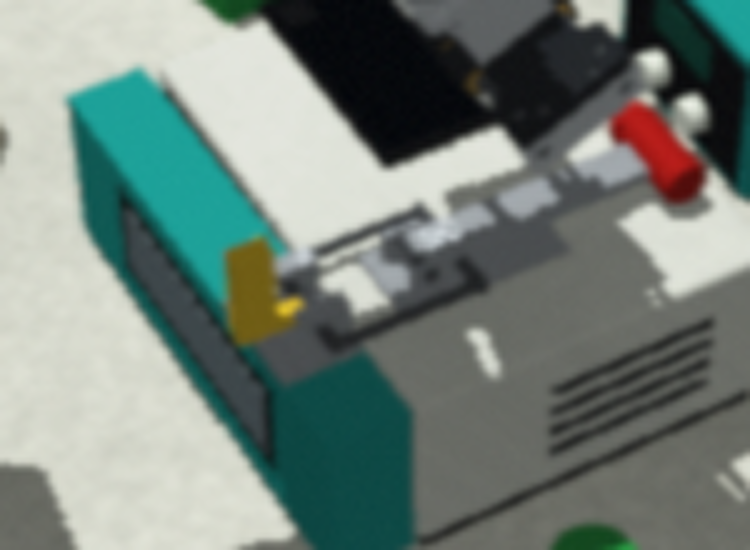

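Request:
servo_tool:
  plan:
    - {"grip": 0,"delta_pos": [-3.6,8,0],"twist": [0,0,2.5]}
    - {"grip": 0,"delta_pos": [-3,8,0],"twist": [0,0,2.5]}
    - {"grip": 0,"delta_pos": [-2.5,8,0],"twist": [0,0,2.5]}
    - {"grip": 0,"delta_pos": [-2,6,0],"twist": [0,0,0]}
    - {"grip": 0,"delta_pos": [-0.6,2,0],"twist": [0,0,0]}
    - {"grip": 0,"delta_pos": [0,0,0],"twist": [0,0,0]}
    - {"grip": 0,"delta_pos": [0,0,0],"twist": [0,0,0]}
    - {"grip": 0,"delta_pos": [0,0,0],"twist": [0,0,0]}

```text
clock: 11.9
tool_pos: [0.6722, -0.0143, 0.1445]
tcp_rot: [[0.952, 0.304, -0.048], [0.046, 0.015, 0.999], [0.304, -0.953, 0.0]]
wrist_force: [-0.5, -0.3, 4.3]
finger_gap: 0.008
```

Request:
servo_tool:
  plan:
    - {"grip": 0,"delta_pos": [-0.3,1,0],"twist": [0,0,0]}
    - {"grip": 0,"delta_pos": [-0.3,1,0],"twist": [0,0,0]}
    - {"grip": 0,"delta_pos": [0,0,0],"twist": [0,0,0]}
    - {"grip": 0,"delta_pos": [0,0,0],"twist": [0,0,0]}
    - {"grip": 0,"delta_pos": [0,0,0],"twist": [0,0,0]}
    - {"grip": 0,"delta_pos": [0,0,0],"twist": [0,0,0]}
    - {"grip": 0,"delta_pos": [0,0,0],"twist": [0,0,0]}
    - {"grip": 0,"delta_pos": [0,0,0],"twist": [0,0,0]}

```text
clock: 12.7
tool_pos: [0.6726, -0.0143, 0.1438]
tcp_rot: [[0.951, 0.305, -0.048], [0.046, 0.015, 0.999], [0.305, -0.952, -0.0]]
wrist_force: [-8.3, 0.7, 16.9]
finger_gap: 0.002
```

Request:
servo_tool:
  plan:
    - {"grip": 0,"delta_pos": [0,-10,0],"twist": [0,0,0]}
    - {"grip": 0,"delta_pos": [0,-25,0],"twist": [0,0,0]}
    - {"grip": 0,"delta_pos": [0,-35,0],"twist": [0,0,0]}
    - {"grip": 0,"delta_pos": [-20,-35,0],"twist": [0,0,0]}
    - {"grip": 0,"delta_pos": [-35,-30,0],"twist": [0,0,-3]}
    - {"grip": 0,"delta_pos": [-45,-10,0],"twist": [0,0,-4]}
    - {"grip": 0,"delta_pos": [-45,0,0],"twist": [0,0,-4]}
    - {"grip": 0,"delta_pos": [-40,0,0],"twist": [0,0,-4]}

```text
clock: 13.5
tool_pos: [0.4553, -0.0245, 0.2088]
tcp_rot: [[0.84, 0.541, -0.047], [0.04, 0.025, 0.999], [0.542, -0.841, -0.001]]
wrist_force: [0.2, -1.2, 0.4]
finger_gap: 0.007
```

Run:
```python
from h import *
s=monitor.state();print(s['tool_pos'],s['wrist_force'],s['clock'])
p,d=eyes.camera('side'); cv2.imwrite('pics/s9.png',cv2.resize(p[190:330,230:400],None,fx=4.5,fy=4.2,interpolation=cv2.INTER_CUBIC))
p,d,W,cal=wrist_shot('w9')
v,u=np.mgrid[0:480,0:640]
P=wback(u,v,d,W,cal)
for y0 in (-.050,-.040,-.020,.002,.008):
    out=[]
    for r in range(100,440,3):
        c=np.where((abs(P[r,:,1]-y0-.045*(P[r,:,0]-.5))<.0015)&(P[r,:,0]>.42)&(P[r,:,0]<.76)&(P[r,:,2]>.118)&(d[r]>0))[0]
        if len(c): q=P[r,c[len(c)//2]]*1e3; out.append(f"({q[0]:.0f},{q[2]:.0f})")
    print('y',y0,' '.join(out))
hs=cv2.cvtColor(p,cv2.COLOR_BGR2HSV).astype(int)
m=(hs[...,0]>82)&(hs[...,0]<98)&(hs[...,1]>120)&(d>0);Q=P[m]; f=Q[(Q[:,2]>.02)&(Q[:,2]<.11)&(Q[:,0]<.5)&(Q[:,0]>.46)]
print('door face',np.linalg.lstsq(np.c_[f[:,1:],np.ones(len(f))],f[:,0],rcond=None)[0])
```

```text
[ 0.4553 -0.0245  0.2088] [ 0.2358 -1.19    0.3804] 13.5
y -0.05 (484,119) (486,121) (485,125) (487,126) (489,127) (493,126) (496,127) (499,128) (503,127) (507,126) (511,126) (512,128) (513,130) (513,133) (515,135) (517,136) (526,132) (528,134) (532,134) (538,132) (541,133) (544,134) (550,133) (576,119) (579,120) (566,132) (591,119) (573,134) (581,132) (582,135) (588,134)
y -0.04 (485,119) (485,121) (484,125) (486,127) (488,127) (491,128) (496,127) (498,127) (503,127) (506,127) (509,128) (512,127) (512,131) (511,134) (502,144) (502,147) (504,149) (507,149) (511,149) (515,149)
y -0.02 (484,119) (474,132) (473,135) (475,136) (475,139) (474,143) (473,146) (474,148) (474,151) (474,154) (474,156) (474,159) (473,162) (473,164) (474,166) (474,169) (438,198) (432,204) (430,208) (427,211) (426,214) (427,215) (425,218) (425,220) (421,224) (421,225) (625,143) (634,142) (641,142) (648,142) (655,143)
y 0.002 (480,119) (481,121) (482,123) (482,126) (484,127) (487,127) (490,127) (493,127) (497,127) (499,128) (503,128) (507,127) (512,127) (510,131) (510,134) (511,136) (515,136) (502,149) (512,149) (517,149) (520,149)
y 0.008 (482,119) (482,123) (482,126) (484,126) (486,128) (490,127) (494,127) (497,127) (500,127) (504,127) (508,127) (510,128) (509,132) (509,135) (512,135) (514,136) (519,136) (524,135) (528,135) (530,136) (536,135) (539,136) (546,134) (549,135) (553,136) (557,136) (563,135) (569,135) (573,135) (579,135)
door face [-0.0637  0.0002  0.4812]
```

View pics/s9.png

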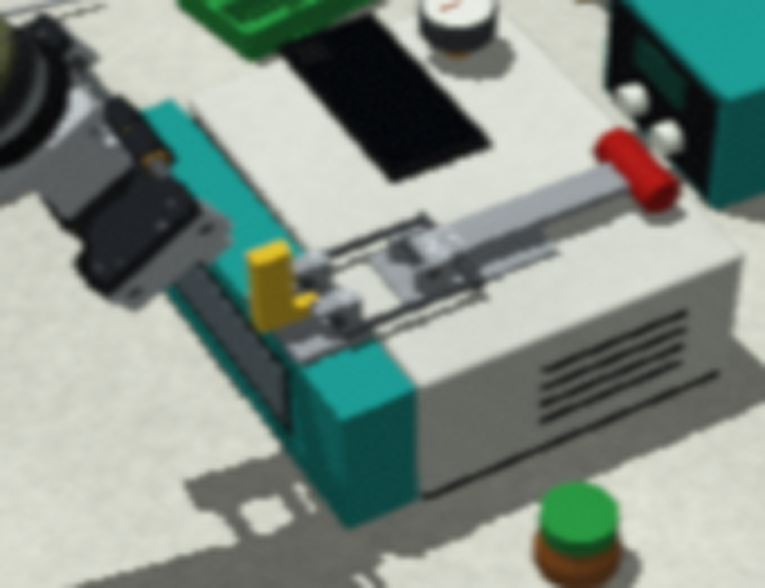

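View pics/w9.png

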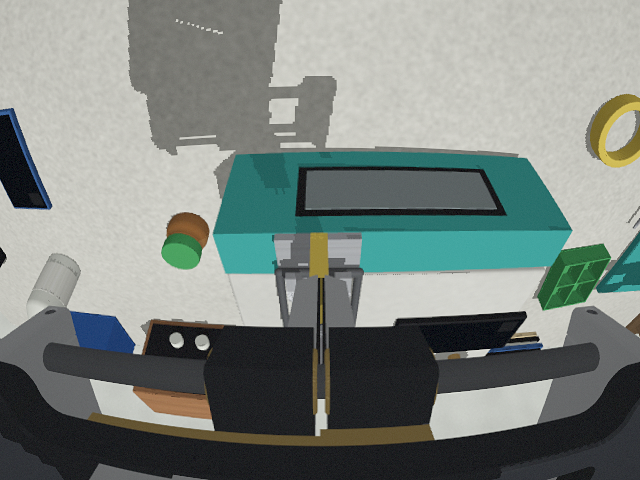

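Request:
servo_tool:
  plan:
    - {"grip": 0,"delta_pos": [0,-20,0],"twist": [0,0,0]}
    - {"grip": 0,"delta_pos": [0,-25,0],"twist": [0,0,0]}
    - {"grip": 0,"delta_pos": [0,-25,0],"twist": [0,0,0]}
    - {"grip": 0,"delta_pos": [0,-10,0],"twist": [0,0,0]}
    - {"grip": 0,"delta_pos": [0,0,0],"twist": [0,0,0]}
    - {"grip": 0,"delta_pos": [0,0,0],"twist": [0,0,0]}
    - {"grip": 0,"delta_pos": [0,0,0],"twist": [0,0,0]}
    - {"grip": 0,"delta_pos": [0,0,0],"twist": [0,0,0]}

```text
clock: 14.4
tool_pos: [0.4145, -0.0266, 0.2758]
tcp_rot: [[0.843, 0.536, -0.048], [0.04, 0.026, 0.999], [0.537, -0.844, 0.001]]
wrist_force: [0.0, -1.0, -0.3]
finger_gap: 0.005
```

Run:
```python
from h import *
s=monitor.state();print(s['tool_pos'],s['wrist_force'],s['clock'])
p,d=eyes.camera('top'); cv2.imwrite('pics/t10.png',p)
q=cv2.imread('pics/top0.png'); df=cv2.absdiff(p,q).max(2); 
for n,(x,y,w,h) in dict(phone=(240,195,70,40),gauge=(250,170,30,30),jar=(385,222,28,28),tape=(185,283,42,42),tray=(158,175,48,58),driver=(140,245,25,70),ph2=(468,248,36,66),bottle=(476,180,40,40)).items(): print(n,(df[y:y+h,x:x+w]>60).sum())
job.close_job()
```

```text
[ 0.4145 -0.0266  0.2758] [ 0.0167 -0.9635 -0.3216] 14.4
phone 0
gauge 0
jar 0
tape 0
tray 0
driver 0
ph2 0
bottle 0
the job is handed in; nothing more can be done
```

View pics/t10.png

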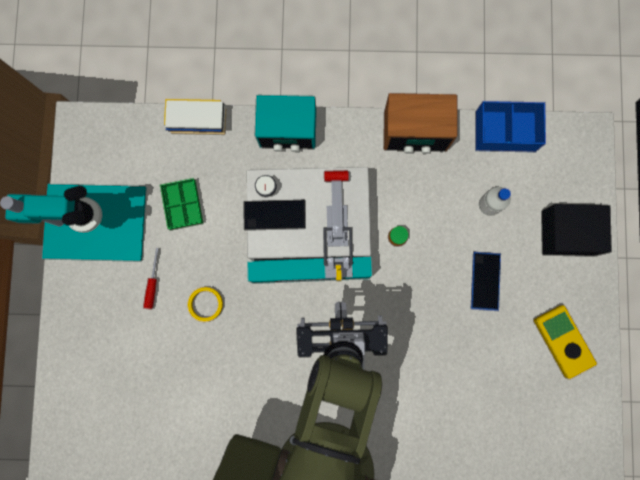

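The door is clamped shut and the job is handed in, at about 14.5 s on the robot's clock.

The loop's bar was already lying down in front of the keeper hooks, so I gripped the yellow tab with the hand tilted 40° and drew the bar about 20 mm in under the lips. I then let go and pushed the lever over with shut fingers. It snapped past centre, and I pressed it onto its stop with about 17 N.

**Last checks:**
- **Lever:** its outer face lies flat at z = 142 mm, the height expected for the closed position.
- **Bar:** it sits behind the lips, against the posts.
- **Door:** its face has turned about 0.019 rad from where it started, against the 0.02 rad expected with the latch closed.
- **Other things:** before-and-after top pictures show no change at the phones, gauge, jar, tape, tray, screwdriver or bottle.
- **Robot:** the gripper is well clear of the latch and the wrist force reads about 1 N, which is sensor noise.

No check failed or disagreed. One thing was off on the way: gripping the tab slightly off centre put about 12 N sideways on the wrist, and I shifted the hand under 1 mm to ease it.

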